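# Zero the leather splitter's setting dial with its square key

### The arm

A 6-joint arm with a two-finger parallel gripper is mounted at the origin on the work surface. World frame = base frame: x ahead of the robot, y to its left, z up, the work surface at z = 0. Lengths are in mm, angles in rad, forces in N, time in s.
With the tool pointing down it reaches from about 350 to 975 mm from the base axis. Payload 7.1 kg.
Tool frame: the origin (TCP) lies midway between the tips of the shut fingers; the grasp point (between the pads) lies 19 mm behind it (ctrl.grasp_offset is the distance from the TCP to the grasp point, in mm); z points along the fingers, y is the line along which they close (so a half turn about z gives the same grasp; the last joint's range is limited). The gripper opens to 88 mm and grips with 3 to 60 N. Pads are 20 mm wide; open, the fingers measure 115 mm over their backs; the gripper's body (75 mm by 178 mm) begins 61 mm behind the grasp point.
Start: joints at [1.15, 0.423, 1.63, -0, 1.089, -0.019], TCP at [244.39, 575.22, 222.675] pointing down, gripper open.
Joint ranges: [-3, 3], [-0.9, 2.11], [0.09, 2.58], [-1.31, 4.45], [0.11, 2.69], [-2.54, 2.54]. Speed limits (rad/s): [2.39, 2.39, 3.01, 3.14, 3.14, 3.14].

### API

Orientations are given as a rotation vector (axis times angle).
In Python, from workcell import ctrl gives the robot as it stands. The module is installed in compiled form; this text tells all that it offers.
- The arm moves only by the tool servo_tool, never from a script. Its argument "rows" is a list of rows, each a list of 7 numbers: the turn, a rotation vector about the tool's x, y, z as a fraction of full scale, then the shift along the tool's x, y, z as a fraction of full scale, then the finger opening in mm, from 0 to 87.8. A call has 1 to 10 rows; each row is the pose to reach, as a shift and turn from the pose commanded when the call began, along the tool's axes at that moment; what a row does not reach only later rows make up. Full scale, the value 1, is 20 cm for a shift and 1.5 rad for a turn. A row lasts 1/8 s, in which the tool goes at most 62.5 mm and 10.7 degrees, less where a joint would pass 70% of its speed; a pose out of reach is approached as far as the arm can. A call with a number of a shift or a turn outside -1 to 1 is refused whole. A call with a gripper value outside its range is refused whole. The fingers move at their own pace and stop on an object; the grip force is fixed at half the most. Time passes only in rows, so rows that repeat a pose let the fingers close. It gives the time, the measured TCP pose, the force, the opening and the grip force at its end, in the units of the state.
- ctrl.get_obs(): the state, without advancing time (a new reading comes with each control period).
- ctrl.get_image(name): name is "scene" or "top"; returns (picture, depth): 400x640x3 uint8, red, green, blue; 400x640 float32, mm along the optical axis (not along the pixel's ray), 0 where there is no reading.
- ctrl.camera_info(name): a dict with "intrinsics" (3x3 intrinsics, pixels), "k1" (the pictures are not rectified: a ray, as slopes to the right and down, at radius r is drawn at 1 + k1 r^2 times it, then the intrinsics apply), "R" (3x3) and "t" (3): a world point X has camera coordinates R X + t. Camera axes: x right, y down, z forward; pixel columns grow to the right and rows downward; lengths in mm; the calibration is good to about 2 mm. A picture is of the moment at which its call begins. camera_info takes no time and is no camera call.
- ctrl.close_job(): hands the job in; it is judged then, once.
The state is a dict: "t": time; "qpos": joint angles; "qvel": joint speeds; "joint_torque": joint torques, N m; "ee_pos": TCP position; "orientation": TCP orientation; "ft_force": force on the tool from outside, world axes, zero at the start; "moment": the same for the moment, N m; "width": finger opening in mm; "grasp_force": force on a finger pad.
Only numpy, scipy, OpenCV 4.12 (cv2) and the standard library are available. Lean on these libraries where they do the work, as an engineer would, in place of code of your own. Each camera call takes 0.05 s, during which the arm holds its last target. There are 200 camera calls.

### The job

Take the red-handled square-socket key out of its wooden rest, fit it fully home on the square spindle of the green leather splitting machine and let go of it. Then take hold of it again and turn it until the dial's pointer reads zero (the red mark), leaving the key on the spindle. Turn the pointer only with the key, and leave the shoe last, the tin and the hammer where they are.

Things in the scene. Friction and masses are not known exactly. Their poses are not given: they have to be found in the camera images.
- key_grip (a point): centre of the key's red grip, 32 x 32 mm, 40 mm tall, above a brass stem 26 x 26 mm, 40 mm long; 0.2 kg. z runs up along the key from mouth to grip, x and y are square to the grip's faces. This point is 60 mm above the mouth. At the start the key leans 31 degrees from upright in its rest, grip uppermost, roughly away from the robot; it draws out along its own z. Its y faces are free for fingers
- key_mouth (a point): centre of the bore's mouth at the foot of the key's stem; same axes as key_grip. Square bore 13.5 mm wide, 26 mm deep, its sides parallel to the grip's faces
- rest: fixed wooden rest, foot 110 x 80 mm, about 67 mm tall; origin at bench level, straight below the resting key's mouth (40 mm up); z up; the key leans towards its -x. Trough: floor 24 mm wide under the key's -x face up to 36 mm from the mouth, side walls on the y sides up to 26 mm from the mouth, 1 mm play each, 44 mm over both; the mouth stands on a stop
- spindle_foot (a point): on the vertical axis of the dial, on the flat hub (36 mm across) at the foot of the brass square spindle, 76 mm above the bench. Spindle: 12 x 12 mm for 18 mm, then a 9 x 9 mm tip of 4 mm. Turns with the pointer: x and y square to the spindle's sides, the pointer points along -x. When the key is fully home its mouth rests on the hub at this point
- spindle_top (a point): top end of the spindle, on the axis, 22 mm above spindle_foot; same axes
- pointer (a joint): angle of the pointer (one piece with spindle and hub), rad: 0 = at the red mark, growing anticlockwise seen from above; stops at -0.5 and 4.4; it starts between 1.9 and 3.8, so it must be turned clockwise seen from above. A friction of about 0.12 N m holds it where it is left. The key has about 0.13 rad of play either way before it drives the spindle
- pointer_tip (a point): tip of the black pointer, 56 mm from the axis, sweeping just above the white dial face (120 mm across, black ticks 0.2 rad apart)
- zero_mark (a point): middle of the red zero mark on the dial face, 52 mm from the axis
- splitter: green leather splitting machine fixed to the bench, foot 200 x 150 mm; origin at bench level below the dial's axis, which is 85 mm from the foot's -x edge and 115 mm from its +x edge; two rollers along y at its +x end; dial face 69 mm above the bench, and only the pointer, hub and spindle stand higher
- last_center (a point): wooden shoe last, 250 x 88 mm, 108 mm tall, standing on its sole: leave alone; point 40 mm above the sole at mid length, toe to x
- tin_center (a point): yellow-banded tin, 64 mm across, 100 mm tall, standing: leave alone; its centre
- hammer: hammer lying on the bench, handle along x: leave alone; origin at bench level near its middle
Things that resemble listed ones, but are neither listed nor needed, are in the scene too. There is more than one size of the part that bears key_grip; the job needs the largest.

How it is judged:
By the outcome, as a careful person would: the job done as asked, in the order asked, and still so for the second after the job is handed in, with the robot touching nothing.
It also fails if it takes over 72 s, if anything falls off the work surface, if the arm or the gripper's body presses on something with over 40 N, if the wrist force passes 120 N, or if a joint passes its speed limit or range.

## Working session

There is one attempt and no reset: what is moved stays moved. The work goes in short steps, Python scripts to look and compute and a tool call to move; the robot and the scene stay as the last step left them, time stands still between calls to the robot, and variables do not carry over. Pictures are saved under pics/ and viewed, at most 10 in all, crops included, and the job is handed in when it is done.

Besides the shell and the picture viewer there is one more tool, called after "Request:" by a JSON object that holds its "fn" and its "kwargs", one argument or row to a line. servo_tool: Moves the arm, as the interface text tells. Its arguments: {"type":"object","properties":{"rows":{"type":"array","items":{"type":"array","items":{"type":"number"}}}},"required":["rows"]}

```bash
mkdir -p pics; cat > h.py <<'E'
import numpy as np, cv2
from scipy.spatial.transform import Rotation as Rn
from workcell import ctrl
def grab(name,tag):
    im,d=ctrl.get_image(name); np.savez(f'{tag}.npz',im=im,d=d); cv2.imwrite(f'pics/{tag}.png',im[:,:,::-1]); return im,d
def load(tag):
    f=np.load(f'{tag}.npz'); return f['im'],f['d']
def crop(tag,u0,v0,u1,v1,s):
    im,_=load(tag); c=cv2.resize(im[v0:v1,u0:u1,::-1],None,fx=s,fy=s,interpolation=cv2.INTER_CUBIC); return c
def rays(name,uv):
    ci=ctrl.camera_info(name); K=np.array(ci['intrinsics'],float)
    return cv2.undistortPoints(np.array(uv,float).reshape(-1,1,2),K,np.array([ci['k1'],0,0,0,0.]))[:,0]
def pix2w(name,uv,depth):
    ci=ctrl.camera_info(name); r=rays(name,uv); z=np.array(depth).reshape(-1,1)
    return (np.c_[r*z,z]-np.array(ci['t']))@np.array(ci['R'])
def onplane(name,uv,zw):
    ci=ctrl.camera_info(name);R=np.array(ci['R']);c=-R.T@np.array(ci['t'])
    d=np.c_[rays(name,uv),np.ones(len(uv))]@R
    return c+d*((zw-c[2])/d[:,2])[:,None]
def cloud(name,tag):
    im,d=load(tag); v,u=np.mgrid[:400,:640]; P=pix2w(name,np.c_[u.ravel(),v.ravel()],d.ravel()).reshape(400,640,3); P[d==0]=np.nan; return im,P
def proj(name,X):
    ci=ctrl.camera_info(name); rv=cv2.Rodrigues(np.array(ci['R'],float))[0]
    return cv2.projectPoints(np.array(X,float).reshape(-1,1,3),rv,np.array(ci['t'],float),np.array(ci['intrinsics'],float),np.array([ci['k1'],0,0,0,0.]))[0][:,0]
E
python3 - <<'E'
from h import *
grab('scene','s0');grab('top','t0')
cv2.imwrite('pics/both.png',cv2.resize(np.vstack([load('s0')[0],load('t0')[0]])[:,:,::-1],(480,600)))
for n in('scene','top'):
    c=ctrl.camera_info(n);print(n,c['k1'],np.array(c['intrinsics'])[0,0],-np.array(c['R']).T@c['t'])
print(ctrl.get_obs())
E
```

```text
scene -0.05959940213679109 439.5198833967129 [1026.48320519  454.97147233 1036.83981656]
top 0.0075560101603180385 414.2096597759385 [ 404.77548001   11.19542678 1465.35502945]
{'t': 0.1, 'qpos': array([ 1.15000708e+00,  4.23766280e-01,  1.63058951e+00, -2.49861883e-05,
        1.08860358e+00, -1.90322074e-02]), 'qvel': array([ 2.76551281e-04, -2.30207932e-03,  1.32901611e-03,  1.99766278e-04,
       -2.83077676e-04, -1.14308857e-05]), 'joint_torque': array([-6.90325469e-04, -5.45611668e+01, -2.74324554e+01,  6.45644940e-02,
        1.87712983e-02,  1.71677840e-05]), 'ee_pos': array([244.197118  , 574.78362106, 221.98772778]), 'orientation': array([-6.26769628e-01, -3.07815242e+00,  2.10253186e-03]), 'ft_force': array([-0.84029394, -0.17579339, -0.59532036]), 'moment': array([-0.06760959, -0.01854163, -0.02919357]), 'grasp_force': 0.0, 'width': 88.17084892198226}
```

View pics/s0.png

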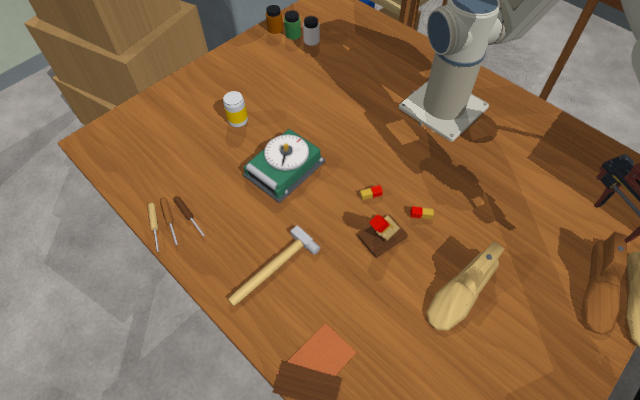

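View pics/t0.png

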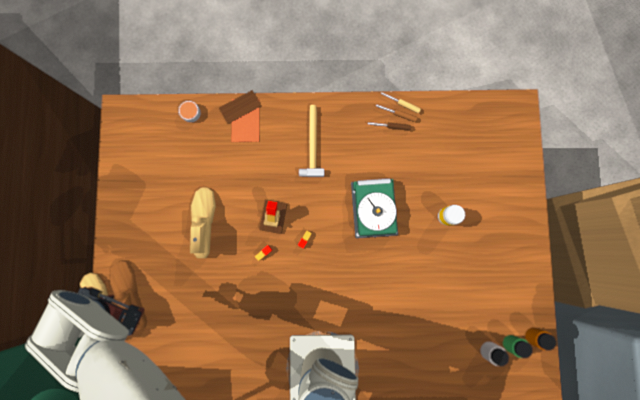

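The scene view shows three red and brass keys: one in the rest at (380,224), and loose ones at (371,192) and (421,212). In the top view they are at (272,210), (305,239) and (263,253). The one leaning in the wooden rest fits the description. The dial is at scene (286,152) and top (377,211). I'll check all of this in a close crop.

```bash
python3 - <<'E'
from h import *
a=crop('s0',345,180,445,255,4);b=crop('t0',250,190,325,265,4)
c=crop('s0',235,120,335,195,4);d=crop('t0',340,173,415,248,4)
cv2.imwrite('pics/c1.png',np.vstack([np.hstack([a,b]),np.hstack([c,d])]))
for n,t,box in(('scene','s0',(345,180,445,255)),('top','t0',(250,190,325,265))):
    im,P=cloud(n,t);u0,v0,u1,v1=box
    I=im[v0:v1,u0:u1].astype(int);Q=P[v0:v1,u0:u1]
    red=((I[...,0]>150)&(I[...,1]<60)).astype(np.uint8)
    k,l,s,cc=cv2.connectedComponentsWithStats(red)
    for i in range(1,k):
        if s[i,4]>8:
            q=Q[l==i];print(n,s[i],cc[i]+[u0,v0],np.nanmedian(q,0).round(1),np.nanmax(q[:,2]).round(1),np.ptp(q,0).round(1))
E
```

```text
scene [ 26   5  12  13 104] [376.51923077 190.67307692] [423.4  68.9  22.7] 27.6 [50.5 41.4 33.3]
scene [ 66  27  11  11 101] [416.45544554 211.68316832] [401.8 192.6  24.2] 30.7 [31.6 30.3 27.6]
scene [ 24  35  20  17 212] [378.76415094 223.16981132] [543.6 167.7 105.5] 118.4 [nan nan nan]
top [ 16  11  12  14 131] [271.09923664 207.29770992] [538.7 162.7 106.1] 118.3 [ 49.4  47.3 106. ]
top [48 49  9  9 51] [302.25490196 243.19607843] [421.3  64.8  26.1] 33.3 [nan nan nan]
top [13 56  9 10 56] [266.80357143 249.91071429] [398.8 186.3  25.7] 33.7 [31.3 28.1 38. ]
```

View pics/c1.png

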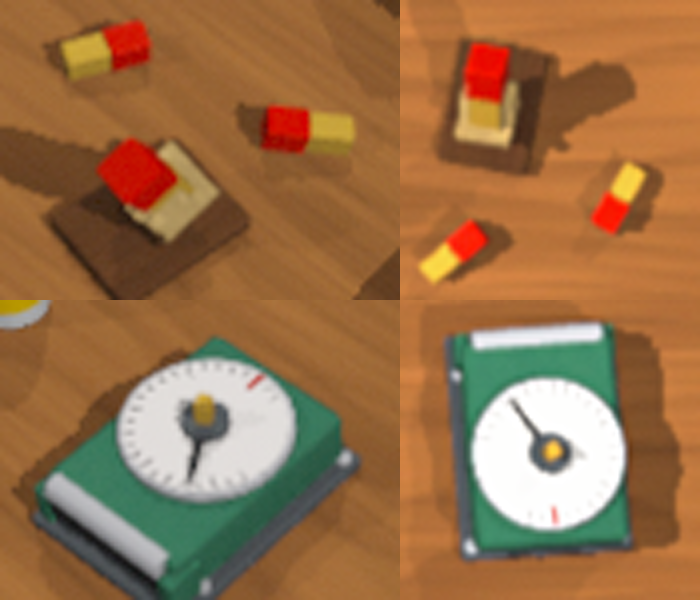

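The key in the rest is the largest of the three, so I'm choosing it. In the top view the pointer points up and to the left, and the red mark is near the bottom of the dial. Next I'll measure both with a model fit.

```bash
cat > fit.py <<'E'
from h import *
from scipy.optimize import minimize
def soft(im,box):
    u0,v0,u1,v1=box;I=im[v0:v1,u0:u1].astype(float)
    s=(I[...,0]-I[...,1])/np.maximum(I[...,0],30)
    return np.clip((s-.55)/.35,0,1)
def cover(name,X,box,S=8):
    u0,v0,u1,v1=box
    p=(proj(name,X)-[u0,v0]+.5)*S-.5
    m=np.zeros(((v1-v0)*S,(u1-u0)*S),np.uint8)
    cv2.fillConvexPoly(m,cv2.convexHull(np.round(p*16).astype(np.int32)),255,shift=4)
    return cv2.resize(m,None,fx=1/S,fy=1/S,interpolation=cv2.INTER_AREA)/255.
def grip_box(g,R): 
    c=np.array([[a,b,d] for a in(-16,16) for b in(-16,16) for d in(-20,20)],float); return g+c@R.T
def keyR(yaw,lean=np.radians(31)): # rest yaw; key leans to rest -x
    return Rn.from_euler('ZY',[yaw,-lean]).as_matrix()
E
python3 - <<'E'
from fit import *
def pose(p):
    R=keyR(p[2]); m=np.array([p[0],p[1],40.]); return m+60*R[:,2],R,m
box={'scene':(362,205,402,245),'top':(255,193,287,222)}
obs={n:soft(load(t)[0],box[n]) for n,t in(('scene','s0'),('top','t0'))}
for cams in(['scene','top'],['scene'],['top']):
    best=None
    for y0 in(np.pi-.3,np.pi,np.pi+.3):
        f=lambda p:sum(((cover(n,grip_box(*pose(p)[:2]),box[n])-obs[n])**2).sum() for n in cams)
        r=minimize(f,[510,163,y0],method='Nelder-Mead',options=dict(initial_simplex=[[510,163,y0],[525,163,y0],[510,178,y0],[510,163,y0+.2]],xatol=.02,fatol=.001))
        if best is None or r.fun<best.fun:best=r
    g,R,m=pose(best.x);print(cams,best.x.round(3),best.fun.round(2),'grip',g.round(1))
# foot yaw
im,P=cloud('top','t0')
I=im.astype(int)
# rest foot: edges on dark brown
sub=im[190:240,252:300]
m=((sub.max(2)<100)&(sub[...,0]>sub[...,2])).astype(np.uint8)
# dial
for n,t,b in(('scene','s0',(255,125,320,180)),('top','t0',(350,185,405,240))):
    im,P=cloud(n,t);u0,v0,u1,v1=b;I=im[v0:v1,u0:u1].astype(int);Q=P[v0:v1,u0:u1]
    w=((I.min(2)>150)&(np.abs(Q[...,2]-69)<6)).astype(np.uint8)
    cs,_=cv2.findContours(w,cv2.RETR_EXTERNAL,cv2.CHAIN_APPROX_NONE);c=cv2.convexHull(max(cs,key=cv2.contourArea))[:,0]+[u0,v0]
    X=onplane(n,c,69)[:,:2];(cx,cy),rad=cv2.minEnclosingCircle(X.astype(np.float32))
    A=np.c_[2*X,np.ones(len(X))];s=np.linalg.lstsq(A,(X**2).sum(1),rcond=None)[0];rr=np.sqrt(s[2]+s[0]**2+s[1]**2)
    print(n,'dial circ',s[:2].round(1),rr.round(1),'enc',cx,cy,rad)
    v,u=np.mgrid[v0:v1,u0:u1];W=onplane(n,np.c_[u.ravel(),v.ravel()],70).reshape(u.shape+(3,))[...,:2]-s[:2]
    r=np.hypot(W[...,0],W[...,1])
    red=(I[...,0]-I[...,1]>50)&(r>40)&(r<60)
    wt=(I[...,0]-I[...,1])*red;z=np.array([(W[...,i]*wt).sum() for i in(0,1)])/wt.sum();print(' zero',z.round(1),np.hypot(*z).round(1),np.arctan2(z[1],z[0]).round(3))
    dk=np.clip(200-I.max(2),0,150)*((r>24)&(r<46));dk[dk<50]=0
    a=np.arctan2(W[...,1],W[...,0]);h=(dk*np.exp(1j*a)).sum();print(' ptr',np.angle(h).round(3),abs(h)/dk.sum(),dk.sum())
    br=(I[...,0]-I[...,2]>60)&(r<30); print(' brass px',np.c_[u,v].shape,u[br].mean().round(2),v[br].mean().round(2),br.sum())
    # spindle: highest-ish
    print(' brass plane95',onplane(n,[[u[br].mean(),v[br].mean()]],91).round(1), 'depthz',np.nanmax(Q[br][:,2]))
E
```

```text
['scene', 'top'] [505.806 163.439   3.128] 37.63 grip [536.7 163.   91.4]
['scene'] [505.868 162.649   3.141] 15.46 grip [536.8 162.6  91.4]
['top'] [509.115 171.531   2.909] 16.8 grip [539.2 164.4  91.4]
scene dial circ [ 526.1 -186.9] 62.7 enc 525.7734985351562 -186.67002868652344 63.390098571777344
 zero [-53.4  -5.7] 53.7 -3.035
 ptr 0.414 0.8310636106060723 1562
 brass px (55, 130) 285.42 146.97 31
 brass plane95 [[ 528.4 -186.3   91. ]] depthz 100.94569077084638
top dial circ [ 525.8 -189.7] 63.5 enc 525.3290405273438 -189.976318359375 64.38275909423828
 zero [-52.3  -2.9] 52.4 -3.086
 ptr 0.572 0.999535636924364 539
 brass px (55, 110) 377.75 210.25 20
 brass plane95 [[ 526.1 -190.3   91. ]] depthz 102.24209656039545
```

```bash
cat > ov.py <<'E'
from fit import *
def overlay(tag,name,box,s,polys):
    u0,v0,u1,v1=box;c=crop(tag,u0,v0,u1,v1,s)
    for X,col in polys:
        p=((proj(name,X)-[u0,v0]+.5)*s-.5).round().astype(int)
        cv2.polylines(c,[p.reshape(-1,1,2)],True,col,1)
    return c
E
cat > rest.py <<'E'
from ov import *
def polys(x,y,yaw):
    R=keyR(yaw);m=np.array([x,y,40.]);f=lambda a,b,z:m+R@np.array([a,b,z],float)
    sq=lambda h,z:[f(-h,-h,z),f(h,-h,z),f(h,h,z),f(-h,h,z)]
    Z=Rn.from_euler('z',yaw).as_matrix()
    return [(sq(16,80),(255,255,0)),(sq(16,40),(255,255,0)),(sq(13,40),(255,0,0))]
E
python3 - <<'E'
from rest import *
p=polys(506,163.5,3.128);q=polys(509,171.5,2.909)
q=[(X,(0,255,0)) for X,_ in q]
a=overlay('s0','scene',(355,205,411,261),7,p+q);b=overlay('t0','top',(250,190,306,246),7,p+q)
cv2.imwrite('pics/c2.png',np.hstack([a,b]))
E
```

```text
(no output)
```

View pics/c2.png

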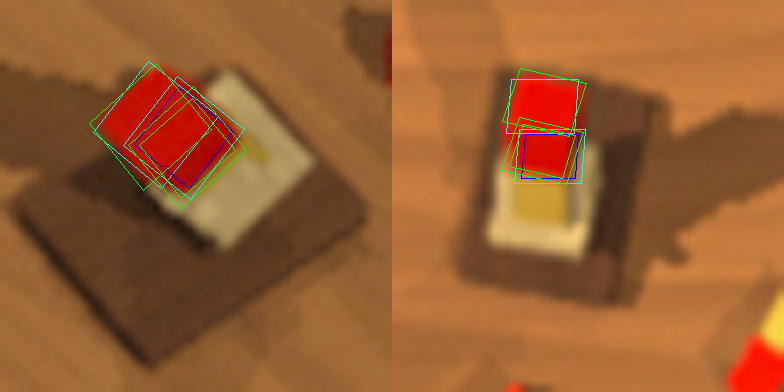

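```bash
python3 - <<'E'
from rest import *
def up(c,u0,v0): return (np.array(c,float)+.5)/7-.5+[u0,v0]
for n,c,o in(('top',[(503-392,68),(457-392,277),(632-392,305),(665-392,100)],(250,190)),('scene',[(232,68),(15,208),(150,362),(365,215)],(355,205))):
    X=onplane(n,up(c,*o),10)[:,:2]
    e=np.roll(X,-1,0)-X;L=np.hypot(*e.T);a=np.arctan2(e[:,1],e[:,0]);print(n,X.round(0).tolist(),L.round(0),np.mod(a,np.pi/2).round(3), X.mean(0).round(1))
box={'scene':(362,205,402,245),'top':(255,193,287,222)}
def hard(im,b):
    u0,v0,u1,v1=b;I=im[v0:v1,u0:u1].astype(float);s=(I[...,0]-I[...,1])/np.maximum(I[...,0],30);return np.clip((s-.6)/.25,0,1)
obs={n:hard(load(t)[0],box[n]) for n,t in(('scene','s0'),('top','t0'))}
for n in obs: print(n,obs[n].sum(),cover(n,grip_box(np.array([538,164,91.4]),keyR(2.97)),box[n]).sum())
for yaw in(2.9,2.95,3.0,3.05):
  for n in obs:
    def f(p):
        R=keyR(yaw);return ((cover(n,grip_box(np.array([p[0],p[1],40])+60*R[:,2],R),box[n])-obs[n])**2).sum()
    r=minimize(f,[509,167],method='Nelder-Mead',options=dict(initial_simplex=[[509,167],[519,167],[509,177]]))
    print(yaw,n,r.x.round(1),r.fun.round(2),'grip',(r.x+60*keyR(yaw)[:2,2]).round(1))
E
```

```text
top [[577.0, 194.0], [472.0, 217.0], [457.0, 129.0], [560.0, 112.0]] [108.  89. 104.  84.] [1.357 1.401 1.408 1.363] [516.2 162.8]
scene [[456.0, 137.0], [561.0, 118.0], [575.0, 197.0], [471.0, 216.0]] [107.  80. 105.  80.] [1.387 1.398 1.39  1.374] [516.  166.8]
scene 210.86749484974945 251.60392156862747
top 127.45290410659189 158.75686274509803
2.9 scene [506.8 168.9] 31.7 grip [536.8 161.5]
2.9 top [509.1 172.1] 18.29 grip [539.2 164.7]
2.95 scene [506.6 168.4] 26.89 grip [536.9 162.5]
2.95 top [508.3 170.4] 18.66 grip [538.6 164.5]
3.0 scene [506.4 166.9] 22.06 grip [537.  162.5]
3.0 top [510.1 168. ] 19.31 grip [540.7 163.7]
3.05 scene [505.9 165.3] 19.37 grip [536.6 162.5]
3.05 top [508.5 166.5] 19.08 grip [539.3 163.7]
```

```bash
cat > plan.py <<'E'
from h import *
def cur():
    o=ctrl.get_obs(); return np.array(o['ee_pos']),Rn.from_rotvec(o['orientation']).as_matrix()
def rel(p,R,p0=None,R0=None):
    if p0 is None:p0,R0=cur()
    return np.r_[Rn.from_matrix(R0.T@R).as_rotvec()/1.5,R0.T@(np.array(p)-p0)/200].round(4)
def tool(z,y):
    z=np.array(z)/np.linalg.norm(z);y=np.array(y)-z*np.dot(y,z);y/=np.linalg.norm(y);return np.c_[np.cross(y,z),y,z]
E
python3 - <<'E'
from plan import *
from fit import keyR
p0,R0=cur();print('R0',R0.round(3).tolist(),ctrl.grasp_offset)
K=keyR(2.956);g=np.array([538,163.5,91.4])
print('K',K.round(3).tolist())
for s in(1,-1):
    R=tool(-K[:,2],s*K[:,1]);
    print(s,R.round(3).tolist(),'toolx yaw',np.arctan2(R[1,0],R[0,0]))
    for h in(180,100,0): print(h,(g+(h-19)*K[:,2]).round(1),rel(g+(h-19)*K[:,2],R))
E
```

```text
R0 [[-0.92, 0.391, -0.001], [0.391, 0.92, -0.001], [0.0, -0.001, -1.0]] 18.700000000000003
K [[-0.842, -0.185, 0.506], [0.158, -0.983, -0.095], [0.515, -0.0, 0.857]]
1 [[0.842, -0.185, -0.506], [-0.158, -0.983, 0.095], [-0.515, -0.0, -0.857]] toolx yaw -0.18559265358979327
180 [619.5 148.2 229.4] [ 0.5222 -0.0554  1.8835 -2.5611 -1.2294 -0.0354]
100 [579.  155.8 160.8] [ 0.5222 -0.0554  1.8835 -2.3599 -1.2731  0.3075]
0 [528.4 165.3  75.1] [ 0.5222 -0.0554  1.8835 -2.1084 -1.3278  0.7362]
-1 [[-0.842, 0.185, -0.506], [0.158, 0.983, 0.095], [0.515, 0.0, -0.857]] toolx yaw 2.956
180 [619.5 148.2 229.4] [ 0.0381  0.3592 -0.1408 -2.5611 -1.2294 -0.0354]
100 [579.  155.8 160.8] [ 0.0381  0.3592 -0.1408 -2.3599 -1.2731  0.3075]
0 [528.4 165.3  75.1] [ 0.0381  0.3592 -0.1408 -2.1084 -1.3278  0.7362]
```

Request:
{"fn": "servo_tool", "kwargs": {
  "rows": [
    [0,0,0,-0.15,-0.09,0,87.8],
    [0,0,0,-0.4,-0.25,0,87.8],
    [0,0,0,-0.7,-0.45,0,87.8],
    [0.01,0.1,-0.04,-0.9,-0.58,-0.05,87.8],
    [0.02,0.2,-0.08,-1,-0.65,-0.1,87.8],
    [0.03,0.28,-0.11,-1,-0.65,-0.1,87.8],
    [0.038,0.36,-0.14,-1,-0.65,-0.1,87.8],
    [0.038,0.36,-0.14,-1,-0.65,-0.1,87.8]
  ]
}}

```text
t: 1.1
ee_pos: [378.6, 376.6, 241.1]
orientation: [-0.246, -2.588, -0.067]
ft_force: [-0.1, -0.0, -0.6]
width: 87.6
grasp_force: 0.0
```

```bash
cat > kg.py <<'E'
from plan import *
from fit import keyR
K=keyR(2.956);g=np.array([538,163.5,91.4]);R=tool(-K[:,2],-K[:,1])
E
python3 - <<'E'
from kg import *
o=ctrl.get_obs();print(o['t'],o['ee_pos'],o['qpos'].round(2))
for h in(180,120,0): print(h,rel(g+(h-19)*K[:,2],R))
E
```

```text
1.1 [378.56448505 376.60218465 241.05217462] [ 0.56  0.47  1.62  0.36  1.48 -0.94]
180 [ 8.0000e-04 -1.3000e-03 -2.5000e-03 -1.2275e+00 -8.9470e-01 -6.7190e-01]
120 [ 8.0000e-04 -1.3000e-03 -2.5000e-03 -1.2281e+00 -8.9510e-01 -3.7190e-01]
0 [ 8.0000e-04 -1.3000e-03 -2.5000e-03 -1.2293e+00 -8.9580e-01  2.2810e-01]
```

Request:
{"fn": "servo_tool", "kwargs": {
  "rows": [
    [0,0,0,-0.15,-0.1,-0.1,87.8],
    [0,0,0,-0.35,-0.25,-0.2,87.8],
    [0,0,0,-0.6,-0.42,-0.4,87.8],
    [0,0,0,-0.8,-0.6,-0.5,87.8],
    [0,0,0,-0.95,-0.75,-0.55,87.8],
    [0,0,-0.002,-1,-0.895,-0.55,87.8],
    [0,0,-0.002,-1,-0.895,-0.55,87.8]
  ]
}}

```text
t: 1.98
ee_pos: [568.3, 157.9, 233.2]
orientation: [-0.242, -2.591, -0.069]
ft_force: [0.3, 0.4, 0.7]
width: 88.1
grasp_force: 0.0
```

```bash
python3 - <<'E'
from kg import *
for h in(120,60,0): print(h,rel(g+(h-19)*K[:,2],R))
E
```

```text
120 [ 1.000e-03  2.000e-04 -4.000e-04 -2.332e-01 -7.000e-04  1.821e-01]
60 [ 1.000e-03  2.000e-04 -4.000e-04 -2.331e-01 -1.100e-03  4.821e-01]
0 [ 1.000e-03  2.000e-04 -4.000e-04 -2.331e-01 -1.600e-03  7.821e-01]
```

Request:
{"fn": "servo_tool", "kwargs": {
  "rows": [
    [0,0,0,-0.1,0,0.08,87.8],
    [0,0,0,-0.2,0,0.2,87.8],
    [0,0,0,-0.233,0,0.35,87.8],
    [0,0,0,-0.233,0,0.48,87.8],
    [0,0,0,-0.233,0,0.52,87.8],
    [0,0,0,-0.233,0,0.52,87.8]
  ]
}}

```text
t: 2.72
ee_pos: [554.8, 162.8, 119.9]
orientation: [-0.237, -2.59, -0.069]
ft_force: [-0.7, -0.5, -0.1]
width: 87.8
grasp_force: 0.0
```

```bash
python3 - <<'E'
from kg import *
grab('scene','s1');grab('top','t1')
from ov import overlay
p,Rc=cur()
# project tool centreline and pad corners for a check
L=[p+Rc@np.array(v) for v in([0,-44,0],[0,44,0])]
L2=[g+K@np.array(v) for v in([-16,-16,20],[16,-16,20],[16,16,20],[-16,16,20])]
a=overlay('s1','scene',(345,185,445,265),5,[(L,(255,255,0)),(L2,(0,255,0))]);b=overlay('t1','top',(240,180,300,260),5,[(L,(255,255,0)),(L2,(0,255,0))])
cv2.imwrite('pics/c3.png',np.hstack([a,b]))
print(rel(g-19*K[:,2],R))
E
```

```text
[ 0.0013  0.0006  0.0022  0.0005 -0.0118  0.2678]
```

View pics/c3.png

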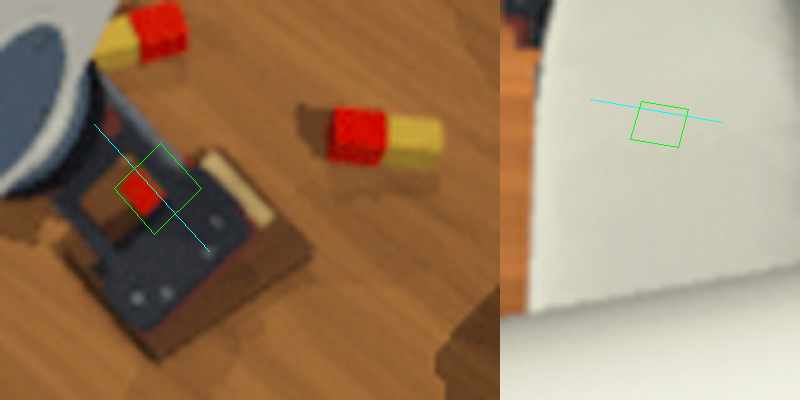

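Request:
{"fn": "servo_tool", "kwargs": {
  "rows": [
    [0,0,0,0,0,0.05,87.8],
    [0,0,0,0,0,0.13,87.8],
    [0,0,0,0,0,0.21,87.8],
    [0,0,0,0,0,0.26,87.8],
    [0,0,0,0,0,0.268,87.8],
    [0,0,0,0,0,0.268,87.8],
    [0,0,0,0,0,0.268,87.8]
  ]
}}

```text
t: 3.7
ee_pos: [528.5, 167.2, 74.8]
orientation: [-0.238, -2.591, -0.071]
ft_force: [-0.1, -0.7, 0.4]
width: 87.7
grasp_force: 0.0
```

```bash
python3 - <<'E'
from kg import *
print(rel(g-19*K[:,2],R),ctrl.get_obs()['ft_force'],ctrl.get_obs()['qvel'].round(4))
E
```

```text
[ 0.0014  0.0001  0.0018 -0.0003 -0.0092 -0.0019] [-0.07768476 -0.70036903  0.43791305] [ 0.0016 -0.0014  0.0014 -0.0004 -0.0003  0.0016]
```

Request:
{"fn": "servo_tool", "kwargs": {
  "rows": [
    [0,0,0,0,-0.009,0,60],
    [0,0,0,0,-0.009,0,45],
    [0,0,0,0,-0.009,0,38],
    [0,0,0,0,-0.009,0,38],
    [0,0,0,0,-0.009,0,34],
    [0,0,0,0,-0.009,0,34]
  ]
}}

```text
t: 4.45
ee_pos: [527.6, 165.4, 74.5]
orientation: [-0.238, -2.59, -0.07]
ft_force: [0.5, 0.8, -0.2]
width: 34.5
grasp_force: 0.0
```

Request:
{"fn": "servo_tool", "kwargs": {
  "rows": [
    [0,0,0,0,0,0,30],
    [0,0,0,0,0,0,20],
    [0,0,0,0,0,0,20],
    [0,0,0,0,0,0,20]
  ]
}}

```text
t: 4.95
ee_pos: [527.5, 165.4, 74.4]
orientation: [-0.238, -2.59, -0.07]
ft_force: [-0.9, 0.2, -0.5]
width: 31.6
grasp_force: 30.0
```

Request:
{"fn": "servo_tool", "kwargs": {
  "rows": [
    [0,0,0,0,0,-0.03,20],
    [0,0,0,0,0,-0.08,20],
    [0,0,0,0,0,-0.15,20],
    [0,0,0,0,0,-0.25,20],
    [0,0,0,0,0,-0.35,20],
    [0,0,0,0,0,-0.45,20],
    [0,0,0,0,0,-0.55,20],
    [0,0,0,0,0,-0.6,20]
  ]
}}

```text
t: 5.95
ee_pos: [589.7, 153.6, 178.9]
orientation: [-0.239, -2.593, -0.071]
ft_force: [0.4, 0.4, -1.5]
width: 31.8
grasp_force: 30.0
```

```bash
python3 - <<'E'
from plan import *
o=ctrl.get_obs();print(o['width'],o['ft_force'],o['qpos'].round(3));p,R0=cur();print(p,R0.round(3).tolist())
# spindle target: pointer dir 0.572 -> sides at 0.572 mod 90
c=np.array([526,-188.5])
for k in range(-4,4):
    yaw=0.572+k*np.pi/2
    if abs(yaw)>3.3: continue
    R=tool([0,0,-1],[-np.sin(yaw)*-1,np.cos(yaw)*-1,0]);print(k,yaw,np.arctan2(R[1,0],R[0,0]),rel([526,-188.5,200],R))
E
```

```text
31.780610835313208 [ 0.35074322  0.35875015 -1.51340354] [ 0.148  0.705  1.357  0.172  1.594 -1.28 ]
[589.65548787 153.59261248 178.87189109] [[-0.844, 0.183, -0.505], [0.156, 0.983, 0.097], [0.514, 0.004, -0.858]]
-2 -2.569592653589793 -2.569592653589793 [ 0.1382 -0.3414 -0.4912  0.0566 -1.7394 -0.0965]
-1 -0.9987963267948966 -0.9987963267948966 [ 0.4174 -0.1768 -1.5049  0.0566 -1.7394 -0.0965]
0 0.572 0.5720000000000001 [-0.4255 -0.1723  1.5429  0.0566 -1.7394 -0.0965]
1 2.1427963267948966 2.1427963267948966 [-0.1442 -0.3404  0.5299  0.0566 -1.7394 -0.0965]
```

Request:
{"fn": "servo_tool", "kwargs": {
  "rows": [
    [0,0,0,0,-0.08,-0.05,20],
    [-0.02,-0.04,0.07,0,-0.25,-0.09,20],
    [-0.04,-0.09,0.14,0.01,-0.45,-0.09,20],
    [-0.06,-0.14,0.22,0.02,-0.65,-0.09,20],
    [-0.08,-0.19,0.3,0.03,-0.85,-0.09,20],
    [-0.1,-0.24,0.38,0.03,-0.95,-0.09,20],
    [-0.125,-0.29,0.46,0.03,-1,-0.095,20],
    [-0.144,-0.34,0.53,0.03,-1,-0.095,20],
    [-0.144,-0.34,0.53,0.03,-1,-0.095,20]
  ]
}}

```text
t: 7.08
ee_pos: [554.4, -44.1, 196.2]
orientation: [-1.5, -2.755, 0.004]
ft_force: [-0.6, 0.1, -1.8]
width: 31.6
grasp_force: 30.0
```

```bash
cat > sp.py <<'E'
from plan import *
yaw=0.572+np.pi/2
R=tool([0,0,-1],[np.sin(yaw),-np.cos(yaw),0])
E
python3 - <<'E'
from sp import *
print(rel([526,-188.5,180],R),ctrl.get_obs()['qpos'].round(3),ctrl.get_obs()['ft_force'])
E
```

```text
[-0.003  -0.0019  0.0009 -0.5297 -0.5107  0.0816] [-1.000e-01  3.590e-01  1.801e+00 -1.000e-03  9.870e-01 -6.730e-01] [-0.59578925  0.06182716 -1.76650852]
```

Request:
{"fn": "servo_tool", "kwargs": {
  "rows": [
    [0,0,0,-0.05,-0.05,0,20],
    [-0.001,0,0,-0.17,-0.16,0,20],
    [-0.002,-0.001,0,-0.34,-0.33,0,20],
    [-0.003,-0.002,0.001,-0.47,-0.45,0.05,20],
    [-0.003,-0.002,0.001,-0.53,-0.51,0.09,20],
    [-0.003,-0.002,0.001,-0.53,-0.51,0.1,20],
    [-0.003,-0.002,0.001,-0.53,-0.51,0.1,20]
  ]
}}

```text
t: 7.95
ee_pos: [527.9, -187.5, 175.9]
orientation: [1.505, 2.756, 0.002]
ft_force: [-0.4, -0.3, -1.8]
width: 32.1
grasp_force: 30.0
```

```bash
python3 - <<'E'
from sp import *
from ov import overlay
grab('scene','s2');grab('top','t2')
p,Rc=cur();print(p,rel([526,-188.5,180],R))
f=lambda h,z:[p+Rc@np.array([a*h,b*h,z]) for a,b in((-1,-1),(1,-1),(1,1),(-1,1))]
cy=(255,255,0)
Z=Rn.from_euler('z',.572).as_matrix();c=np.array([526,-188.5,0])
sq=lambda h,z:[c+Z@np.array([a*h,b*h,z]) for a,b in((-1,-1),(1,-1),(1,1),(-1,1))]
P=[(f(16,0),cy),(f(13,41),cy),(sq(6,76),(0,255,0)),(sq(4.5,98),(0,255,0))]
a=overlay('s2','scene',(250,100,330,180),5,P)
b=overlay('t2','top',(340,173,415,253),5,P)
cv2.imwrite('pics/c4.png',np.hstack([a,b]))
E
```

```text
[ 528.27900254 -187.18405487  176.38427337] [ 0.0013  0.0009  0.0002  0.0006 -0.0131 -0.0181]
```

View pics/c4.png

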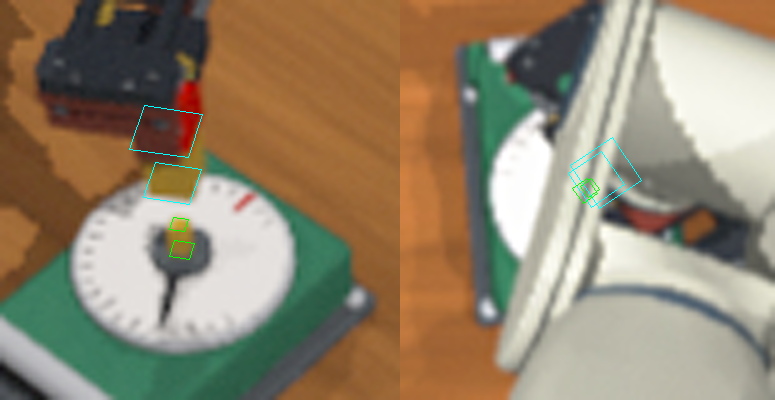

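Request:
{"fn": "servo_tool", "kwargs": {
  "rows": [
    [0.001,0.001,0,0,-0.007,0.03,20],
    [0.001,0.001,0,0,-0.013,0.08,20],
    [0.001,0.001,0,0,-0.013,0.13,20],
    [0.001,0.001,0,0,-0.013,0.15,20],
    [0.001,0.001,0,0,-0.013,0.15,20],
    [0.001,0.001,0,0,-0.013,0.15,20]
  ]
}}

```text
t: 8.8
ee_pos: [526.0, -189.6, 146.3]
orientation: [1.506, 2.756, 0.0]
ft_force: [-0.4, -0.2, -2.3]
width: 31.5
grasp_force: 30.0
```

```bash
python3 - <<'E'
from sp import *
from ov import overlay
grab('scene','s3')
p,Rc=cur();print(p,rel([526,-188.5,135],R))
f=lambda h,z:[p+Rc@np.array([a*h,b*h,z]) for a,b in((-1,-1),(1,-1),(1,1),(-1,1))]
cv2.imwrite('pics/c5.png',np.hstack([crop('s3',260,105,310,165,8),overlay('s3','scene',(260,105,310,165),8,[(f(13,2),(255,255,0)),(f(13,41),(255,255,0))])]))
E
```

```text
[ 525.97005749 -189.64858771  146.42953412] [ 0.0004  0.0002 -0.0009  0.0048  0.0032  0.0571]
```

View pics/c5.png

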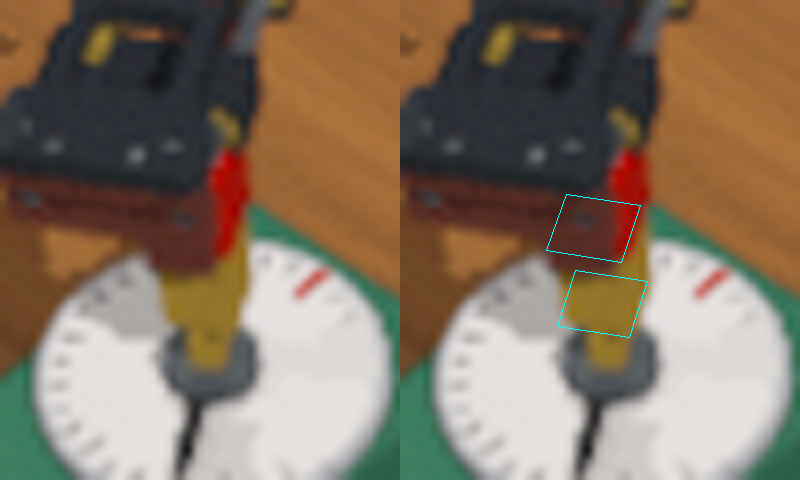

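```bash
python3 - <<'E'
from fit import *
Z=Rn.from_euler('z',.572).as_matrix()
for n,t,b in(('scene','s0',(278,138,294,160)),('scene','s2',(278,138,294,160)),('top','t0',(370,203,386,218))):
    u0,v0,u1,v1=b;I=load(t)[0][v0:v1,u0:u1].astype(float)
    s=I[...,0]-I[...,2]; 
    if n=='scene' and t=='s0': print(s.astype(int)[4:20])
    obs=np.clip((s-15)/90,0,1); 
    v,u=np.mgrid[v0:v1,u0:u1]
    ring=np.hypot(u-(u0+u1)/2,v-(v0+v1)/2)<9; obs*=ring
    def f(p):
        B=[np.array([p[0],p[1],0])+Z@np.array([a*h,c*h,z]) for h,z in((6,76),(6,94),(4.5,98)) for a in(-1,1) for c in(-1,1)]
        return ((cover(n,B,b)-obs)**2).sum()
    r=minimize(f,[526,-188],method='Nelder-Mead',options=dict(initial_simplex=[[526,-188],[530,-188],[526,-192]]))
    print(n,t,r.x.round(2),r.fun,obs.sum())
E
```

```text
[[  6   6   6   7   6   5  11  16  14  10   5   6   6   6   7   7]
 [  6   6   6   7   7  10  35  61  47  29  11   7   6   7   7   7]
 [  6   7   7   5   6  25  87 143 137  93  28   5   6   6   6   6]
 [  7   6   6   6   5  49 112 135 130 126  43   3   5   4   5   7]
 [  6   6   4   4   3  78 113 112 114 113  58  -5  -4   3   6   6]
 [  7   5   4   0   3  64 107 107 116 113  61   3 -10  -4   5   6]
 [  6   5   0  -7  -6  57 104 104 102 104  56  -3  -9 -11   4   6]
 [  7   4  -1  -7  -7  43  98 102 104  96  45  -8  -8  -9   4   6]
 [  7   5  -3  -8  -5  18  64  80  86  73  28  -7  -8  -9   3   6]
 [  6   6  -2  -7  -9   0  16  27  33  27   1  -8  -9  -7   5   5]
 [  7   6   5  -6  -7  -7  -8  -7  -8  -7  -9  -8  -8  -3   5   6]
 [  6   6   6   1  -3  -7  -6  -7  -7  -6  -7 -10  -4   2   6   7]
 [  6   6   7   7   3  -5  -5  -6  -5  -5  -2  -2   3   6   6   6]
 [  6   6   7   6   6   1  -3   1   3   3   4   6   5   7   6   7]
 [  5   6   6   6   6   5  -3   5   5   6   6   6   7   6   6   7]
 [  6   6   6   7   7   3   0   5   7   6   6   7   6   6   6   6]]
scene s0 [ 525.48 -189.75] 1.8609269938912383 32.733333333333334
scene s2 [ 525.5  -189.77] 1.8242334144986971 32.84444444444445
top t0 [ 526.62 -191.  ] 1.0306416335597421 20.055555555555557
```

Request:
{"fn": "servo_tool", "kwargs": {
  "rows": [
    [0,0,0,-0.003,-0.002,0,20],
    [0,0,0,-0.003,-0.002,0.01,20],
    [0,0,0,-0.003,-0.002,0.02,20],
    [0,0,0,-0.003,-0.002,0.03,20],
    [0,0,0,-0.003,-0.002,0.04,20],
    [0,0,0,-0.003,-0.002,0.045,20]
  ]
}}

```text
t: 9.6
ee_pos: [525.7, -190.2, 137.0]
orientation: [-1.506, -2.757, -0.0]
ft_force: [-0.2, -0.7, -2.2]
width: 31.9
grasp_force: 30.0
```

Request:
{"fn": "servo_tool", "kwargs": {
  "rows": [
    [0,0,0,0,0,0.007,20],
    [0,0,0,0,0,0.014,20],
    [0,0,0,0,0,0.02,20],
    [0,0,0,0,0,0.02,20]
  ]
}}

```text
t: 10.1
ee_pos: [525.9, -190.3, 133.9]
orientation: [1.506, 2.757, 0.0]
ft_force: [-0.8, 1.0, 5.1]
width: 32.7
grasp_force: 30.0
```

Request:
{"fn": "servo_tool", "kwargs": {
  "rows": [
    [0,0,0,0.0035,0.002,0.003,20],
    [0,0,0,0.005,0,0.006,20],
    [0,0,0,0,0.005,0.008,20],
    [0,0,0,-0.004,0,0.01,20],
    [0,0,0,0,-0.004,0.01,20],
    [0,0,0,0.003,0.002,0.01,20]
  ]
}}

```text
t: 10.85
ee_pos: [526.4, -190.6, 131.4]
orientation: [1.504, 2.755, -0.001]
ft_force: [1.2, -7.1, -1.7]
width: 31.9
grasp_force: 30.0
```

Request:
{"fn": "servo_tool", "kwargs": {
  "rows": [
    [0,0,0,-0.003,-0.002,0.004,20],
    [0,0,0,-0.005,-0.003,0.01,20],
    [0,0,0,-0.005,-0.003,0.018,20],
    [0,0,0,-0.005,-0.003,0.026,20],
    [0,0,0,-0.005,-0.003,0.026,20]
  ]
}}

```text
t: 11.48
ee_pos: [526.2, -191.0, 125.9]
orientation: [1.505, 2.756, 0.0]
ft_force: [3.1, -4.0, -2.3]
width: 31.9
grasp_force: 30.0
```

Request:
{"fn": "servo_tool", "kwargs": {
  "rows": [
    [0,0,0,-0.0025,0,0.005,20],
    [0,0,0,-0.003,0,0.015,20],
    [0,0,0,-0.003,0,0.025,20],
    [0,0,0,-0.003,0,0.034,20],
    [0,0,0,-0.003,0,0.042,20],
    [0,0,0,-0.003,0,0.045,20],
    [0,0,0,-0.003,0,0.045,20]
  ]
}}

```text
t: 12.35
ee_pos: [526.1, -191.2, 116.9]
orientation: [1.506, 2.757, 0.0]
ft_force: [1.8, -2.9, -2.5]
width: 32.2
grasp_force: 30.0
```

Not seated yet, so I'll push on gently until the vertical force rises.

Request:
{"fn": "servo_tool", "kwargs": {
  "rows": [
    [0,0,0,0,0,0.005,20],
    [0,0,0,0,0,0.01,20],
    [0,0,0,0,0,0.015,20],
    [0,0,0,0,0,0.015,20]
  ]
}}

```text
t: 12.85
ee_pos: [526.3, -191.3, 116.1]
orientation: [1.506, 2.756, 0.0]
ft_force: [-3.5, -2.4, 19.8]
width: 32.2
grasp_force: 30.0
```

Request:
{"fn": "servo_tool", "kwargs": {
  "rows": [
    [0,0,0,0,0,-0.01,20],
    [0,0,0,0,0,-0.012,34],
    [0,0,0,0,0,-0.012,45],
    [0,0,0,0,0,-0.012,60],
    [0,0,0,0,0,-0.012,60],
    [0,0,0,0,0,-0.012,60]
  ]
}}

```text
t: 13.6
ee_pos: [526.0, -191.1, 116.3]
orientation: [-1.506, -2.757, -0.0]
ft_force: [-0.5, 0.1, 0.1]
width: 60.1
grasp_force: 0.0
```

```bash
python3 - <<'E'
from plan import *
o=ctrl.get_obs();print(o['qpos'].round(3),o['ft_force'],o['ee_pos'],o['width'])
grab('scene','s4')
cv2.imwrite('pics/c6.png',crop('s4',250,95,330,175,7))
E
```

```text
[-0.37   0.475  1.846  0.     0.821 -0.941] [-0.53934268  0.06110341  0.13266248] [ 526.02953372 -191.10680242  116.25707232] 60.12571911763192
```

View pics/c6.png

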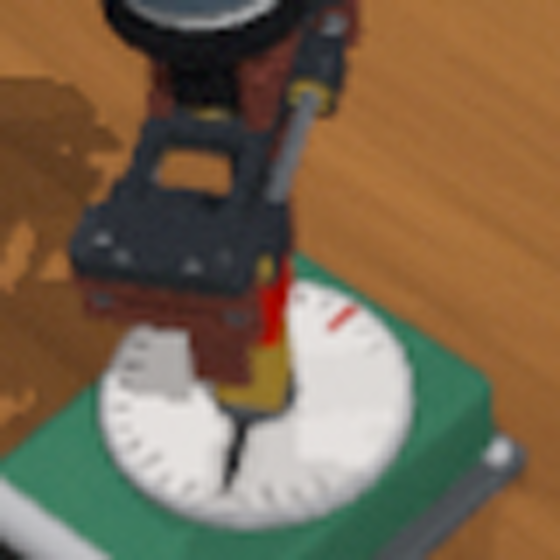

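Request:
{"fn": "servo_tool", "kwargs": {
  "rows": [
    [0,0,0,0,0,0,40],
    [0,0,0,0,0,0,20],
    [0,0,0,0,0,0,20],
    [0,0,0,0,0,0,20],
    [0,0,0.03,0,0,0,20],
    [0,0,0.08,0,0,0,20],
    [0,0,0.15,0,0,0,20],
    [0,0,0.22,0,0,0,20],
    [0,0,0.3,0,0,0,20]
  ]
}}

```text
t: 14.78
ee_pos: [526.3, -191.6, 116.4]
orientation: [2.087, 2.347, -0.0]
ft_force: [-0.6, -2.2, -1.5]
width: 31.7
grasp_force: 30.0
```

Request:
{"fn": "servo_tool", "kwargs": {
  "rows": [
    [0,0,0.08,0,0,0,20],
    [0,0,0.17,0,0,0,20],
    [0,0,0.27,0,0,0,20],
    [0,0,0.37,0,0,0,20],
    [0,0,0.47,0,0,0,20],
    [0,0,0.57,0,0,0,20],
    [0,0,0.67,0,0,0,20],
    [0,0,0.77,0,0,0,20],
    [0,0,0.85,0,0,0,20],
    [0,0,0.9,0,0,0,20]
  ]
}}

```text
t: 16.02
ee_pos: [525.3, -191.0, 116.4]
orientation: [-3.096, -0.53, 0.002]
ft_force: [-1.9, -0.1, 3.8]
width: 32.0
grasp_force: 30.0
```

```bash
cat > dial.py <<'E'
import sys
from h import *
tag=sys.argv[1];grab('scene',tag)
o=ctrl.get_obs();R=Rn.from_rotvec(o['orientation']).as_matrix();print('toolyaw',np.arctan2(R[1,0],R[0,0]),o['qpos'].round(3),o['ft_force'].round(1),o['ee_pos'].round(1))
im=load(tag)[0].astype(int);b=(255,125,320,180);u0,v0,u1,v1=b;I=im[v0:v1,u0:u1]
v,u=np.mgrid[v0:v1,u0:u1];W=onplane('scene',np.c_[u.ravel(),v.ravel()],71).reshape(u.shape+(3,))[...,:2]-[525.5,-188.5]
r=np.hypot(*W.transpose(2,0,1));a=np.arctan2(W[...,1],W[...,0]);zero=-3.035
dk=np.clip(170-I.max(2),0,120)*((r>26)&(r<42))
h=np.histogram(np.mod(a-zero,2*np.pi),bins=42,range=(0,2*np.pi),weights=dk)[0]
print((np.arange(42)*.15).round(2)[h>100],h[h>100].astype(int))
E
python3 dial.py s5
```

```text
toolyaw 0.33642094849099796 [-0.37   0.475  1.846 -0.     0.822  0.864] [-3.3  0.7  3. ] [ 525.3 -191.   116.4]
[0.15 0.3  0.45 0.75 0.9  1.05 1.2  1.8  1.95] [320 609 433 147 185 250 241 519 427]
```

Request:
{"fn": "servo_tool", "kwargs": {
  "rows": [
    [0,0,0,0,0,0,45],
    [0,0,0,0,0,0,80],
    [0,0,0,0,0,0,80],
    [0,0,0,0,0,0,80],
    [0,0,-0.08,0,0,0,80],
    [0,0,-0.2,0,0,0,80],
    [0,0,-0.32,0,0,0,80],
    [0,0,-0.44,0,0,0,80],
    [0,0,-0.54,0,0,0,80],
    [0,0,-0.6,0,0,0,80]
  ]
}}

```text
t: 17.32
ee_pos: [526.1, -191.2, 116.4]
orientation: [-2.552, -1.832, -0.0]
ft_force: [-0.0, 0.6, -0.4]
width: 80.0
grasp_force: 0.0
```

Request:
{"fn": "servo_tool", "kwargs": {
  "rows": [
    [0,0,-0.08,0,0,0,80],
    [0,0,-0.2,0,0,0,80],
    [0,0,-0.32,0,0,0,80],
    [0,0,-0.41,0,0,0,80],
    [0,0,-0.447,0,0,0,80],
    [0,0,-0.447,0,0,0,60],
    [0,0,-0.447,0,0,0,40],
    [0,0,-0.447,0,0,0,20],
    [0,0,-0.447,0,0,0,20],
    [0,0,-0.447,0,0,0,20]
  ]
}}

```text
t: 18.58
ee_pos: [526.1, -191.2, 116.4]
orientation: [1.812, 2.566, 0.0]
ft_force: [0.2, -0.6, -0.0]
width: 33.3
grasp_force: 0.0
```

```bash
python3 dial.py s6
```

```text
toolyaw 1.91184253531376 [-3.700e-01  4.750e-01  1.845e+00  1.000e-03  8.210e-01 -7.110e-01] [-1.   1.8 -0.4] [ 526.2 -191.2  116.4]
[0.6  0.75 0.9  1.05 1.2  1.35 1.65 1.8  1.95] [102 314 570 733 676 419 107 572 415]
```

Request:
{"fn": "servo_tool", "kwargs": {
  "rows": [
    [0,0,0,0,0,0,20],
    [0,0,0.03,0,0,0,20],
    [0,0,0.1,0,0,0,20],
    [0,0,0.2,0,0,0,20],
    [0,0,0.3,0,0,0,20],
    [0,0,0.4,0,0,0,20],
    [0,0,0.5,0,0,0,20],
    [0,0,0.6,0,0,0,20],
    [0,0,0.7,0,0,0,20],
    [0,0,0.8,0,0,0,20]
  ]
}}

```text
t: 19.88
ee_pos: [525.7, -191.0, 116.4]
orientation: [-2.947, -1.088, 0.001]
ft_force: [-1.4, 1.0, 1.8]
width: 31.6
grasp_force: 29.9
```

Request:
{"fn": "servo_tool", "kwargs": {
  "rows": [
    [0,0,0.07,0,0,0,20],
    [0,0,0.13,0,0,0,20],
    [0,0,0.17,0,0,0,20],
    [0,0,0.17,0,0,0,20],
    [0,0,0.17,0,0,0,20]
  ]
}}

```text
t: 20.5
ee_pos: [525.7, -190.9, 116.4]
orientation: [-3.059, -0.713, 0.001]
ft_force: [-1.6, 2.7, 3.5]
width: 31.8
grasp_force: 29.9
```

```bash
python3 dial.py s7; python3 - <<'E'
from h import *
grab('top','t7')
c=525.8,-190
cv2.imwrite('pics/c7.png',np.hstack([crop('s7',255,125,320,180,6),cv2.resize(crop('t7',350,185,405,240,6),(330,330))]))
E
```

```text
toolyaw 0.4579326789122286 [-3.700e-01  4.750e-01  1.846e+00  1.000e-03  8.220e-01  7.430e-01] [-2.3  2.5  2.6] [ 525.8 -190.9  116.4]
[0.15 0.3  0.45 0.6  0.75 0.9  1.05 1.2 ] [344 583 259 109 110 162 203 195]
```

View pics/c7.png

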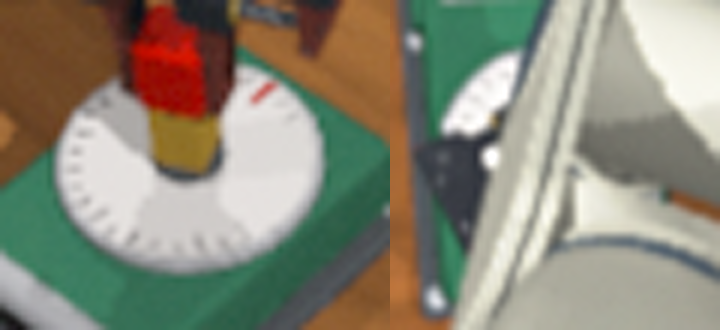

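Request:
{"fn": "servo_tool", "kwargs": {
  "rows": [
    [0,0,0.06,0,0,0,20],
    [0,0,0.13,0,0,0,20],
    [0,0,0.18,0,0,0,20],
    [0,0,0.2,0,0,0,20],
    [0,0,0.2,0,0,0,20]
  ]
}}

```text
t: 21.22
ee_pos: [525.8, -190.9, 116.4]
orientation: [-3.131, -0.248, 0.001]
ft_force: [-4.1, 4.3, 4.8]
width: 32.2
grasp_force: 29.9
```

```bash
python3 dial.py s8; python3 - <<'E'
from h import *
cv2.imwrite('pics/c8.png',crop('s8',270,125,310,165,14))
def dark(tag,lo,hi,r0=22,r1=52):
    im=load(tag)[0].astype(int);u0,v0,u1,v1=250,120,325,185;I=im[v0:v1,u0:u1];v,u=np.mgrid[v0:v1,u0:u1]
    W=onplane('scene',np.c_[u.ravel(),v.ravel()],71).reshape(u.shape+(3,))[...,:2];D=W-[525.5,-189];r=np.hypot(D[...,0],D[...,1]);a=np.mod(np.arctan2(D[...,1],D[...,0])+3.05,2*np.pi)
    w=np.clip(180-I.max(2),0,150)*((r>r0)&(r<r1)&(a>lo)&(a<hi));w[w<40]=0
    c=(W*w[...,None]).sum((0,1))/w.sum();E=W-c;C=np.einsum('ij,ijk,ijl->kl',w*1.,E,E)/w.sum();l,V=np.linalg.eigh(C);d=V[:,1]*np.sign(V[:,1]@(c-[525.5,-189]));
    print(tag,'c',c.round(1),'dir',np.arctan2(d[1],d[0]).round(3),l.round(1));return c,d
c0,d0=dark('s0',3.3,4.0);c6,d6=dark('s6',1.6,2.2)
A=np.c_[d0,-d6];t=np.linalg.solve(A,c6-c0);print('centre',c0+t[0]*d0)
E
```

```text
toolyaw 0.15823485163770307 [-3.700e-01  4.750e-01  1.846e+00  1.000e-03  8.220e-01  1.042e+00] [-2.4  3.6  5. ] [ 525.8 -190.8  116.3]
[0.15 0.3  0.45 0.6  0.75 0.9  1.05 1.2  1.35] [351 550 687 496 331 345 351 360 114]
s0 c [ 555.  -170.1] dir 0.62 [ 2.2 52.3]
s6 c [ 540.6 -220.6] dir -1.038 [ 5.  75.3]
centre [ 523.93454398 -192.29337354]
```

View pics/c8.png

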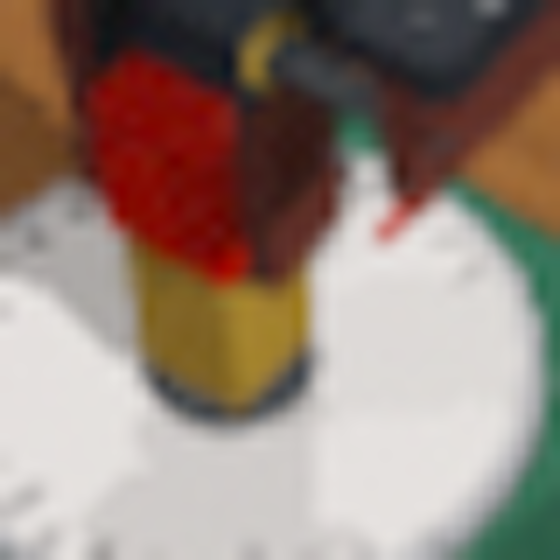

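The scene crops show the key still home, with its stem foot on the hub and the red mark visible to its right. The pointer is hidden behind the grip. From the tool yaw and the play I put the pointer at about 0.25 rad. I'll turn most of the rest, let go, back away and measure.

Request:
{"fn": "servo_tool", "kwargs": {
  "rows": [
    [0,0,0.05,0,0,0,20],
    [0,0,0.1,0,0,0,20],
    [0,0,0.14,0,0,0,20],
    [0,0,0.15,0,0,0,20],
    [0,0,0.15,0,0,0,20],
    [0,0,0.15,0,0,0,36],
    [0,0,0.15,0,0,0,60],
    [0,0,0.15,0,0,0,60],
    [0,0,0.15,0,0,0,60]
  ]
}}

```text
t: 22.4
ee_pos: [526.2, -191.4, 116.4]
orientation: [-3.14, 0.107, -0.001]
ft_force: [0.2, -0.0, -0.6]
width: 58.9
grasp_force: 0.0
```

Request:
{"fn": "servo_tool", "kwargs": {
  "rows": [
    [0,0,0,0,0,-0.1,60],
    [0,0,0,0,0,-0.35,60],
    [0,0,0,0,0,-0.6,60],
    [0,0,0,-0.2,-0.2,-0.7,60],
    [0,0,0,-0.3,-0.5,-0.7,60],
    [0,0,0,-0.4,-0.8,-0.7,60],
    [0,0,0,-0.4,-1,-0.7,60],
    [0,0,0,-0.4,-1,-0.7,60]
  ]
}}

```text
t: 23.4
ee_pos: [459.8, 15.9, 256.7]
orientation: [-3.14, 0.1, -0.002]
ft_force: [-0.1, 0.2, 0.2]
width: 59.9
grasp_force: 0.0
```

```bash
cat > look.py <<'E'
import sys
from h import *
for n in('scene','top'):
    tag=sys.argv[1]+n;grab(n,tag);im=load(tag)[0].astype(int)
    for z in(70,):
        u0,v0,u1,v1=(255,120,320,180) if n=='scene' else (350,185,405,240)
        I=im[v0:v1,u0:u1];v,u=np.mgrid[v0:v1,u0:u1]
        W=onplane(n,np.c_[u.ravel(),v.ravel()],z).reshape(u.shape+(3,))[...,:2];D=W-[525.8,-190.3];r=np.hypot(D[...,0],D[...,1]);a=np.mod(np.arctan2(D[...,1],D[...,0])+3.10+np.pi,2*np.pi)-np.pi
        for nm,w in(('red',np.clip(I[...,0]-I[...,1]-30,0,200)*((r>40)&(r<60)&(abs(a)<.5))),('dark',np.clip(160-I.max(2),0,150)*((r>24)&(r<46)&(abs(a)<.7)))):
            if w.sum(): c=(D*w[...,None]).sum((0,1))/w.sum();print(n,nm,w.sum(),'c',c.round(1),'ang',((a*w).sum()/w.sum()).round(3),'h',np.histogram(a,bins=14,range=(-.7,.7),weights=w)[0].astype(int))
o=ctrl.get_obs();print(o['t'],o['ee_pos'],o['width'])
E
python3 look.py k1
```

```text
scene red 1135 c [-44.7 -19.7] ang 0.379 h [  0   0   0   0   0   0  44 169   0   0  15 907   0   0]
scene dark 640 c [-37.5  -5.4] ang 0.102 h [  0   0   0   0   0   0   0 212 421   6   0   1   0   0]
top red 142 c [-53.2  -3.2] ang 0.017 h [ 0  0  0  0  0  0 52 90  0  0  0  0  0  0]
top dark 484 c [-33.7  -5. ] ang 0.108 h [  0   0   0   0   0   0   0 236 225  23   0   0   0   0]
23.5 [459.9244041   13.82550956 256.49182518] 59.9249496300325
```

```bash
python3 - <<'E'
from plan import *
p,R0=cur();print(np.arctan2(R0[1,0],R0[0,0]));print(rel([526.1,-191.2,256.5],R0),rel([526.1,-191.2,116.4],tool([0,0,-1],[np.sin(-.068),-np.cos(-.068),0])))
E
```

```text
-0.06653232931436706
[0.0000e+00 0.0000e+00 0.0000e+00 3.9830e-01 1.0009e+00 3.0000e-04] [ 1.0000e-04 -4.0000e-04  1.0000e-03  3.9790e-01  1.0008e+00  7.0080e-01]
```

Request:
{"fn": "servo_tool", "kwargs": {
  "rows": [
    [0,0,0,0.05,0.1,0,60],
    [0,0,0,0.12,0.3,0,60],
    [0,0,0,0.22,0.55,0,60],
    [0,0,0,0.32,0.8,0,60],
    [0,0,0,0.38,0.95,0,60],
    [0,0,0,0.4,1,0,60],
    [0,0,0,0.4,1,0,60],
    [0,0,0,0.4,1,0,60]
  ]
}}

```text
t: 24.5
ee_pos: [525.6, -190.5, 256.3]
orientation: [-3.139, 0.106, 0.001]
ft_force: [0.4, -0.5, 0.3]
width: 60.0
grasp_force: 0.0
```

```bash
python3 - <<'E'
from plan import *
print(rel([526.1,-191.2,116.4],tool([0,0,-1],[np.sin(-.068),-np.cos(-.068),0])))
E
```

```text
[-4.000e-04  3.000e-04  3.000e-04  3.200e-03  3.900e-03  6.994e-01]
```

Request:
{"fn": "servo_tool", "kwargs": {
  "rows": [
    [0,0,0,0.003,0.004,0.08,60],
    [0,0,0,0.003,0.004,0.25,60],
    [0,0,0,0.003,0.004,0.42,60],
    [0,0,0,0.003,0.004,0.58,60],
    [0,0,0,0.003,0.004,0.68,60],
    [0,0,0,0.003,0.004,0.7,60],
    [0,0,0,0.003,0.004,0.7,36],
    [0,0,0,0.003,0.004,0.7,20],
    [0,0,0,0.003,0.004,0.7,20],
    [0,0,0,0.003,0.004,0.7,20]
  ]
}}

```text
t: 25.75
ee_pos: [527.2, -191.4, 117.2]
orientation: [-3.139, 0.107, -0.002]
ft_force: [1.4, 5.1, 4.0]
width: 32.1
grasp_force: 29.8
```

Request:
{"fn": "servo_tool", "kwargs": {
  "rows": [
    [0,0,0.02,0,0,0,20],
    [0,0,0.04,0,0,0,20],
    [0,0,0.06,0,0,0,20],
    [0,0,0.06,0,0,0,20],
    [0,0,0.06,0,0,0,20],
    [0,0,0.06,0,0,0,36],
    [0,0,0.06,0,0,0,60],
    [0,0,0.06,0,0,0,60],
    [0,0,0.06,0,0,0,60]
  ]
}}

```text
t: 26.88
ee_pos: [526.6, -192.2, 116.3]
orientation: [-3.132, 0.248, -0.0]
ft_force: [0.0, 0.2, -0.5]
width: 59.3
grasp_force: 0.0
```

Request:
{"fn": "servo_tool", "kwargs": {
  "rows": [
    [0,0,0,0,0,-0.1,60],
    [0,0,0,0,0,-0.35,60],
    [0,0,0,0,0,-0.6,60],
    [0,0,0,-0.2,-0.2,-0.7,60],
    [0,0,0,-0.3,-0.5,-0.7,60],
    [0,0,0,-0.4,-0.8,-0.7,60],
    [0,0,0,-0.4,-1,-0.7,60],
    [0,0,0,-0.4,-1,-0.7,60]
  ]
}}

```text
t: 27.88
ee_pos: [479.1, 20.2, 256.6]
orientation: [-3.132, 0.242, -0.001]
ft_force: [0.9, 0.9, 0.4]
width: 60.1
grasp_force: 0.0
```

```bash
python3 look.py k2; python3 - <<'E'
from h import *
for n in('scene','top'):
    im,P=cloud(n,'k2'+n);q=P[(im[...,0]>130)&(im[...,1]<60)&(abs(P[...,0]-526)<45)&(abs(P[...,1]+190)<45)];print(n,len(q),np.nanmax(q[:,2]),np.nanmedian(q,0))
E
```

```text
scene red 1027 c [-41.9 -22.6] ang 0.452 h [  0   0   0   0   0   0   3   0   0   0  43 981   0   0]
scene dark 1662 c [-35.7  -0.5] ang -0.031 h [  1   2   1  13  94 272 578 557 131   0   2  11   0   0]
top red 97 c [-55.2  -4.2] ang 0.034 h [ 0  0  0  0  0  0 38 59  0  0  0  0  0  0]
top dark 955 c [-34.8  -0.6] ang -0.022 h [  0   0   0   0   0  56 498 401   0   0   0   0   0   0]
27.975 [479.01651933  18.08749209 256.39278233] 59.79469646022941
scene 184 159.61392142250733 [ 528.2161974  -177.46308146  152.84523258]
top 89 161.61359755297923 [ 523.9685038  -186.13065417  155.75248635]
```

```bash
python3 - <<'E'
from h import *
for k in('k1','k2'):
  for n in('scene','top'):
    im=load(k+n)[0].astype(int);u0,v0,u1,v1=(255,120,320,180) if n=='scene' else (350,185,405,240)
    I=im[v0:v1,u0:u1];v,u=np.mgrid[v0:v1,u0:u1]
    W=onplane(n,np.c_[u.ravel(),v.ravel()],71).reshape(u.shape+(3,))[...,:2];D=W-[525.8,-190.5];r=np.hypot(D[...,0],D[...,1]);a=np.mod(np.arctan2(D[...,1],D[...,0])+3.10+np.pi,2*np.pi)-np.pi
    for lo,hi in((24,34),(34,44),(44,56)):
      m=(r>lo)&(r<hi)&(abs(a)<.5);w=np.clip(120-I.max(2),0,150)*m;print(k,n,lo,w.sum(),((a*w).sum()/max(w.sum(),1)).round(3))
    if n=='top':
        vv,uu=np.where((r>24)&(r<60)&(abs(a)<.35));s=np.s_[vv.min():vv.max()+1,uu.min():uu.max()+1];print(I.max(2)[s]);print((I[...,0]-I[...,1])[s])
E
```

```text
k1 scene 24 73 0.087
k1 scene 34 122 0.091
k1 scene 44 276 0.066
k1 top 24 20 0.073
k1 top 34 34 0.107
k1 top 44 67 0.07
[[252 253 255 255 216 100 137 232 255 255 254 254]
 [252 252 254 255 241 120 127 230 255 255 254 253]
 [252 252 253 255 246 128 122 231 255 255 254 253]
 [252 252 253 255 248 138 113 229 255 255 254 254]
 [252 252 253 255 250 157 108 225 255 255 254 254]
 [253 253 255 255 252 162 105 199 247 255 255 255]
 [254 255 255 255 246 147  94 177 232 255 255 255]
 [226 236 237 237 203 121 100 178 210 236 235 225]
 [194 205 188 200 172 117 102 159 177 200 209 193]
 [197 198 171 197 192 146 136 167 184 187 198 184]
 [182 194 186 200 198 164 170 185 184 174 167 143]]
[[ 1  1  0  0  5  2  3  2  0  0  0  1]
 [ 1  1  1  0  3  2  2  2  0  0  1  0]
 [ 1  1  1  0  3  3  2  2  0  0  1  0]
 [ 1  1  1  0  3  2  2  2  0  0  1  1]
 [ 1  1  0  0  1  2  1  4  0  0  0  1]
 [ 1  0  0  0  4  8  2  3  2  0  0  0]
 [ 1  0  0  0 16 35  9  2  2  0  0  0]
 [ 2  3  2  3 28 53 18  1  3  3  2  2]
 [ 4  4  2  3 13 54 27  2  3  3  5  5]
 [ 3  2  2  1  9 61 50  7  2  3  3  1]
 [ 0  2  1  2  9 51 48  9  
[... 434 characters left out ...]
8 208 206 207]
 [193 205 207 176  95  95 190 211 209 208 206 200]
 [198 208 205 184 113  98 185 207 201 207 201 180]
 [197 204 187 191 145 109 180 200 180 197 206 190]
 [200 200 174 196 175 135 180 202 190 188 200 186]
 [183 193 186 193 183 160 182 196 184 175 167 143]]
[[ 3  3  3  2  0  1  5  3  2  2  2  1]
 [ 3  3  2  2  0  1  3  3  4  5  5  5]
 [ 3  3  4  3  1  2  4  3  3  4  4  3]
 [ 2  2  3  2  0  0  3  4  4  3  5  5]
 [ 3  4  2  3  0  0  3  4  4  4  3  3]
 [ 3  3  4  2  1  2  6  4  3  5  4  3]
 [ 4  4  4  2  0 13 20  7  2  4  4  3]
 [ 4  3  3  1  1 23 30  8  2  4  4  3]
 [ 4  4  3  2  1 32 44 11  1  3  4  4]
 [ 3  3  3  3  5 46 53 11  1  4  4  3]
 [ 0  1  2  3 10 52 50 10  0  1  0 -6]]
```

The pointer is about 0.04 rad past zero. I'll turn it back through the play and then a little further.

Request:
{"fn": "servo_tool", "kwargs": {
  "rows": [
    [0,0,0,0.05,0.1,0,60],
    [0,0,0,0.12,0.3,0,60],
    [0,0,0,0.22,0.55,0,60],
    [0,0,0,0.32,0.8,0,60],
    [0,0,0,0.38,0.95,0,60],
    [0,0,0,0.4,1,0,60],
    [0,0,0,0.4,1,0,60],
    [0,0,0,0.4,1,0,60]
  ]
}}

```text
t: 28.98
ee_pos: [526.2, -191.3, 256.3]
orientation: [-3.131, 0.247, 0.001]
ft_force: [0.6, 0.6, 0.1]
width: 60.5
grasp_force: 0.0
```

```bash
python3 - <<'E'
from plan import *
p,R0=cur();print(np.arctan2(R0[1,0],R0[0,0]));print(rel([526.2,-191.4,116.4],tool([0,0,-1],[np.sin(-.158),-np.cos(-.158),0])))
E
```

```text
-0.15758087545683394
[-4.000e-04  3.000e-04  3.000e-04  5.000e-04  1.000e-03  6.993e-01]
```

Request:
{"fn": "servo_tool", "kwargs": {
  "rows": [
    [0,0,0,0,0.001,0.08,60],
    [0,0,0,0,0.001,0.25,60],
    [0,0,0,0,0.001,0.42,60],
    [0,0,0,0,0.001,0.58,60],
    [0,0,0,0,0.001,0.68,60],
    [0,0,0,0,0.001,0.7,60],
    [0,0,0,0,0.001,0.7,36],
    [0,0,0,0,0.001,0.7,20],
    [0,0,0,0,0.001,0.7,20],
    [0,0,0,0,0.001,0.7,20]
  ]
}}

```text
t: 30.22
ee_pos: [527.3, -191.6, 117.3]
orientation: [-3.131, 0.249, -0.003]
ft_force: [1.1, 5.4, 2.9]
width: 31.9
grasp_force: 29.6
```

Request:
{"fn": "servo_tool", "kwargs": {
  "rows": [
    [0,0,-0.05,0,0,0,20],
    [0,0,-0.1,0,0,0,20],
    [0,0,-0.15,0,0,0,20],
    [0,0,-0.18,0,0,0,20],
    [0,0,-0.2,0,0,0,20],
    [0,0,-0.2,0,0,0,20],
    [0,0,-0.2,0,0,0,36],
    [0,0,-0.2,0,0,0,60],
    [0,0,-0.2,0,0,0,60],
    [0,0,-0.2,0,0,0,60]
  ]
}}

```text
t: 31.48
ee_pos: [526.6, -192.4, 116.4]
orientation: [-3.134, -0.223, -0.0]
ft_force: [-0.5, -0.1, -0.3]
width: 59.3
grasp_force: 0.0
```

Request:
{"fn": "servo_tool", "kwargs": {
  "rows": [
    [0,0,0,0,0,-0.1,60],
    [0,0,0,0,0,-0.35,60],
    [0,0,0,0,0,-0.6,60],
    [0,0,0,-0.2,-0.2,-0.7,60],
    [0,0,0,-0.3,-0.5,-0.7,60],
    [0,0,0,-0.4,-0.8,-0.7,60],
    [0,0,0,-0.4,-1,-0.7,60],
    [0,0,0,-0.4,-1,-0.7,60]
  ]
}}

```text
t: 32.48
ee_pos: [418.4, -3.8, 256.7]
orientation: [-3.133, -0.229, -0.001]
ft_force: [0.1, -0.9, 0.7]
width: 60.0
grasp_force: 0.0
```

```bash
cat > look2.py <<'E'
import sys
from h import *
k=sys.argv[1]
for n in('scene','top'):
    grab(n,k+n);im=load(k+n)[0].astype(int);u0,v0,u1,v1=(255,120,320,180) if n=='scene' else (350,185,405,240)
    I=im[v0:v1,u0:u1];v,u=np.mgrid[v0:v1,u0:u1]
    W=onplane(n,np.c_[u.ravel(),v.ravel()],71).reshape(u.shape+(3,))[...,:2];D=W-[525.8,-190.5];r=np.hypot(D[...,0],D[...,1]);a=np.mod(np.arctan2(D[...,1],D[...,0])+3.10+np.pi,2*np.pi)-np.pi
    for lo,hi in((24,34),(34,44),(44,56)):
      m=(r>lo)&(r<hi)&(abs(a)<.5);w=np.clip(120-I.max(2),0,150)*m;print(k,n,lo,w.sum(),((a*w).sum()/max(w.sum(),1)).round(3))
    if n=='top':
        vv,uu=np.where((r>24)&(r<60)&(abs(a)<.35));s=np.s_[vv.min():vv.max()+1,uu.min():uu.max()+1];print(I.max(2)[s]);print((I[...,0]-I[...,1])[s][5:])
o=ctrl.get_obs();R0=Rn.from_rotvec(o['orientation']).as_matrix();print(o['t'],o['ee_pos'],np.arctan2(R0[1,0],R0[0,0]))
E
python3 look2.py k3
```

```text
k3 scene 24 104 -0.012
k3 scene 34 196 0.001
k3 scene 44 110 0.003
k3 top 24 46 0.056
k3 top 34 61 0.02
k3 top 44 33 0.005
[[252 254 255 248 124 105 230 255 255 254 254 254]
 [252 253 255 248 123 104 231 255 255 254 254 254]
 [252 253 255 247 127 105 230 255 255 254 254 254]
 [252 253 255 248 135 106 230 255 255 254 254 254]
 [252 253 255 248 135  98 230 255 255 254 253 254]
 [252 253 255 248 139  95 228 255 255 254 254 254]
 [253 254 255 252 159 101 223 255 255 254 254 253]
 [252 254 255 255 182 106 219 255 255 254 253 247]
 [252 254 250 255 223 124 211 255 249 253 255 253]
 [255 254 244 255 251 182 222 255 253 253 255 255]
 [255 255 253 255 255 235 245 255 255 250 246 211]]
[[ 1  0  0  3  2  3  6  0  0  0  1  1]
 [ 1  0  0  2  2 12 16  0  0  0  1  1]
 [ 1  0  0  0  4 20 25  0  0  0  0  1]
 [ 0  0  0  0  1 27 34  0  0  1  0  1]
 [ 0  0  1  0  0 51 50  0  0  2  0  0]
 [ 3  0  2  0  1 65 51  1  1  4  3 -2]]
32.575 [419.37312215  -5.66441163 256.60577523] 0.1433856711278894
```

```bash
python3 - <<'E'
from h import *
def rows(tag,f):
    I=load(tag)[0].astype(int)[185:240,350:405];v,u=np.mgrid[185:240,350:405]
    W=onplane('top',np.c_[u.ravel(),v.ravel()],71).reshape(u.shape+(3,))[...,:2];D=W-[525.8,-190.5];r=np.hypot(D[...,0],D[...,1]);a=np.mod(np.arctan2(D[...,1],D[...,0])+3.10+np.pi,2*np.pi)-np.pi
    vv,uu=np.where((r>24)&(r<60)&(abs(a)<.35));s=np.s_[vv.min():vv.max()+1,uu.min():uu.max()+1]
    print(tag,uu.min()+350,vv.min()+185);w=f(I[s]);c=np.arange(w.shape[1]);print(w.sum(1).astype(int));print(((w*c).sum(1)/np.maximum(w.sum(1),1)).round(2))
rows('t0',lambda I:np.clip(I[...,0]-I[...,1]-8,0,255))
rows('k3top',lambda I:np.clip(240-I.max(2),0,255)*(np.arange(I.shape[1])<8))
rows('k1top',lambda I:np.clip(200-I.max(2),0,255)*(np.arange(I.shape[1])<8))
for z,x,y in((69,525.8,-190.5),(72,525.8,-190.5),(69,526.6,-191)): print(proj('top',[[x,y,z]]))
# scene: red centroid (s0) vs pointer in k3
I=load('s0')[0].astype(int)[120:180,255:320];K=load('k3scene')[0].astype(int)[120:180,255:320]
rd=np.clip(I[...,0]-I[...,1]-20,0,255);v,u=np.mgrid[120:180,255:320];W=onplane('scene',np.c_[u.ravel(),v.ravel()],69).reshape(u.shape+(3,));W2=onplane('scene',np.c_[u.ravel(),v.ravel()],72).reshape(u.shape+(3,))
m=(np.hypot(W[...,0]-525.5,W[...,1]+189.8)>40)&(np.hypot(W[...,0]-525.5,W[...,1]+189.8)<60);rd=rd*m;print('red scene',(W*rd[...,None]).sum((0,1))/rd.sum())
for lo,hi in((474,482),(482,490),(490,498)):
    w=np.clip(150-K.max(2),0,255)*((W2[...,0]>lo)&(W2[...,0]<hi)&(abs(W2[...,1]+191)<12));print('ptr scene',(W2*w[...,None]).sum((0,1))/w.sum(),w.sum())
E
```

```text
t0 373 218
[  0   0   0   0   0   0  22  92 115 121  95]
[0.   0.   0.   0.   0.   0.   4.95 5.04 5.23 5.34 5.41]
k3top 373 218
[261 262 258 249 257 258 237 213 162  76   5]
[4.59 4.59 4.6  4.62 4.63 4.66 4.73 4.83 5.07 5.24 5.  ]
k1top 373 218
[163 153 150 149 135 134 182 201 268 196 121]
[5.39 5.48 5.52 5.58 5.68 5.72 5.84 5.72 5.32 5.03 4.19]
[[376.88407383 210.93137934]]
[[377.01061345 210.85298081]]
[[377.02545545 210.69359938]]
red scene [ 472.34874347 -193.61778586   69.        ]
ptr scene [ 478.75302041 -191.87860843   72.        ] 221
ptr scene [ 486.29357823 -190.86053839   72.        ] 278
ptr scene [ 493.73934592 -191.2442666    72.        ] 249
```

The refined estimate is a reading of about −0.03 rad. I'll make one more small nudge of +0.03.

Request:
{"fn": "servo_tool", "kwargs": {
  "rows": [
    [0,0,0,0.05,0.1,0,60],
    [0,0,0,0.12,0.3,0,60],
    [0,0,0,0.22,0.55,0,60],
    [0,0,0,0.32,0.8,0,60],
    [0,0,0,0.38,0.95,0,60],
    [0,0,0,0.4,1,0,60],
    [0,0,0,0.4,1,0,60],
    [0,0,0,0.4,1,0,60]
  ]
}}

```text
t: 33.58
ee_pos: [525.9, -191.6, 256.2]
orientation: [-3.133, -0.223, 0.001]
ft_force: [-0.3, 0.6, -0.9]
width: 60.2
grasp_force: 0.0
```

```bash
python3 - <<'E'
from plan import *
p,R0=cur();print(np.arctan2(R0[1,0],R0[0,0]));print(rel([526.2,-191.4,116.4],tool([0,0,-1],[np.sin(.142),-np.cos(.142),0])))
E
```

```text
0.14233313474905432
[-5.000e-04  3.000e-04  2.000e-04  2.100e-03 -3.000e-04  6.991e-01]
```

Request:
{"fn": "servo_tool", "kwargs": {
  "rows": [
    [0,0,0,0.001,0,0.08,60],
    [0,0,0,0.001,0,0.25,60],
    [0,0,0,0.001,0,0.42,60],
    [0,0,0,0.001,0,0.58,60],
    [0,0,0,0.001,0,0.68,60],
    [0,0,0,0.001,0,0.7,60],
    [0,0,0,0.001,0,0.7,36],
    [0,0,0,0.001,0,0.7,20],
    [0,0,0,0.001,0,0.7,20],
    [0,0,0,0.001,0,0.7,20]
  ]
}}

```text
t: 34.83
ee_pos: [527.1, -191.4, 117.1]
orientation: [-3.132, -0.222, -0.002]
ft_force: [0.0, 4.5, 4.1]
width: 31.9
grasp_force: 29.9
```

Request:
{"fn": "servo_tool", "kwargs": {
  "rows": [
    [0,0,-0.01,0,0,0,20],
    [0,0,-0.02,0,0,0,20],
    [0,0,-0.022,0,0,0,20],
    [0,0,-0.022,0,0,0,20],
    [0,0,-0.022,0,0,0,36],
    [0,0,-0.022,0,0,0,60],
    [0,0,-0.022,0,0,0,60],
    [0,0,-0.022,0,0,0,60]
  ]
}}

```text
t: 35.83
ee_pos: [526.8, -192.3, 116.4]
orientation: [-3.13, -0.274, -0.0]
ft_force: [-0.8, 0.8, 0.1]
width: 59.6
grasp_force: 0.0
```

Request:
{"fn": "servo_tool", "kwargs": {
  "rows": [
    [0,0,0,0,0,-0.1,60],
    [0,0,0,0,0,-0.35,60],
    [0,0,0,0,0,-0.6,60],
    [0,0,0,-0.2,-0.2,-0.7,60],
    [0,0,0,-0.3,-0.5,-0.7,60],
    [0,0,0,-0.4,-0.8,-0.7,60],
    [0,0,0,-0.4,-1,-0.7,60],
    [0,0,0,-0.4,-1,-0.7,60]
  ]
}}

```text
t: 36.83
ee_pos: [412.4, -7.4, 256.6]
orientation: [-3.129, -0.28, -0.001]
ft_force: [0.3, -0.8, -0.5]
width: 60.0
grasp_force: 0.0
```

```bash
python3 - <<'E'
from h import *
grab('top','k4top');grab('scene','k4scene')
def rows(tag,f):
    w=f(load(tag)[0].astype(int)[218:229,373:381]);c=np.arange(8);print(tag,w.sum(1).astype(int),((w*c).sum(1)/np.maximum(w.sum(1),1)).round(2))
rows('k3top',lambda I:np.clip(240-I.max(2),0,255));rows('k4top',lambda I:np.clip(240-I.max(2),0,255))
v,u=np.mgrid[120:180,255:320];W2=onplane('scene',np.c_[u.ravel(),v.ravel()],72).reshape(u.shape+(3,))
for t in('k3scene','k4scene'):
  K=load(t)[0].astype(int)[120:180,255:320]
  for lo,hi in((474,482),(482,490),(490,498)):
    w=np.clip(150-K.max(2),0,255)*((W2[...,0]>lo)&(W2[...,0]<hi)&(abs(W2[...,1]+191)<12));print(t,((W2*w[...,None]).sum((0,1))/w.sum()).round(2),w.sum())
im,P=cloud('scene','k4scene');q=P[(im[...,0]>130)&(im[...,1]<60)&(abs(P[...,0]-526)<45)&(abs(P[...,1]+190)<45)];print(len(q),np.nanmedian(q,0),np.nanpercentile(q[:,2],[5,95]))
E
```

```text
k3top [261 262 258 249 257 258 237 213 162  76   5] [4.59 4.59 4.6  4.62 4.63 4.66 4.73 4.83 5.07 5.24 5.  ]
k4top [260 263 257 249 256 258 234 217 162  76   5] [4.59 4.59 4.61 4.62 4.63 4.66 4.72 4.82 5.08 5.24 5.  ]
k3scene [ 478.75 -191.88   72.  ] 221
k3scene [ 486.29 -190.86   72.  ] 278
k3scene [ 493.74 -191.24   72.  ] 249
k4scene [ 478.79 -191.88   72.  ] 222
k4scene [ 486.26 -190.81   72.  ] 275
k4scene [ 493.78 -191.24   72.  ] 250
212 [ 531.41004952 -181.44893824  151.8104903 ] [124.77762235 157.2526902 ]
```

The pointer didn't move, so the play is only just used up. I'll take another small step.

Request:
{"fn": "servo_tool", "kwargs": {
  "rows": [
    [0,0,0,0.05,0.1,0,60],
    [0,0,0,0.12,0.3,0,60],
    [0,0,0,0.22,0.55,0,60],
    [0,0,0,0.32,0.8,0,60],
    [0,0,0,0.38,0.95,0,60],
    [0,0,0,0.4,1,0,60],
    [0,0,0,0.4,1,0,60],
    [0,0,0,0.4,1,0,60]
  ]
}}

```text
t: 37.92
ee_pos: [526.1, -191.5, 256.2]
orientation: [-3.129, -0.275, 0.001]
ft_force: [-0.1, -0.1, 0.1]
width: 59.8
grasp_force: 0.0
```

Request:
{"fn": "servo_tool", "kwargs": {
  "rows": [
    [0,0,0,0.001,0,0.08,60],
    [0,0,0,0.001,0,0.25,60],
    [0,0,0,0.001,0,0.42,60],
    [0,0,0,0.001,0,0.58,60],
    [0,0,0,0.001,0,0.68,60],
    [0,0,0,0.001,0,0.7,60],
    [0,0,0,0.001,0,0.7,36],
    [0,0,0,0.001,0,0.7,20],
    [0,0,0,0.001,0,0.7,20],
    [0,0,0,0.001,0,0.7,20]
  ]
}}

```text
t: 39.17
ee_pos: [527.2, -191.3, 117.1]
orientation: [-3.128, -0.273, -0.002]
ft_force: [0.1, 6.1, 3.3]
width: 32.5
grasp_force: 29.9
```

Request:
{"fn": "servo_tool", "kwargs": {
  "rows": [
    [0,0,-0.01,0,0,0,20],
    [0,0,-0.02,0,0,0,20],
    [0,0,-0.025,0,0,0,20],
    [0,0,-0.025,0,0,0,20]
  ]
}}

```text
t: 39.67
ee_pos: [527.2, -191.2, 117.1]
orientation: [-3.122, -0.332, -0.002]
ft_force: [-0.4, 5.6, 4.0]
width: 31.5
grasp_force: 29.9
```

```bash
cat > ptr.py <<'E'
import sys
from h import *
grab('scene',sys.argv[1])
v,u=np.mgrid[120:180,255:320];W2=onplane('scene',np.c_[u.ravel(),v.ravel()],72).reshape(u.shape+(3,))
K=load(sys.argv[1])[0].astype(int)[120:180,255:320]
for lo,hi in((474,482),(482,490),(490,498)):
    w=np.clip(150-K.max(2),0,255)*((W2[...,0]>lo)&(W2[...,0]<hi)&(abs(W2[...,1]+191)<12));print(((W2*w[...,None]).sum((0,1))/w.sum()).round(2),w.sum())
o=ctrl.get_obs();print(o['ft_force'],o['moment'],o['ee_pos'])
E
python3 ptr.py k5
```

```text
[ 478.64 -192.02   72.  ] 207
[ 486.58 -193.15   72.  ] 332
[ 494.33 -193.23   72.  ] 294
[0.22209454 5.50291736 2.70858538] [ 1.18657987  0.12021809 -0.14076036] [ 527.22105866 -191.16518438  117.08800657]
```

Request:
{"fn": "servo_tool", "kwargs": {
  "rows": [
    [0,0,-0.01,0,0,0,20],
    [0,0,-0.015,0,0,0,20],
    [0,0,-0.015,0,0,0,20],
    [0,0,-0.015,0,0,0,36],
    [0,0,-0.015,0,0,0,60],
    [0,0,-0.015,0,0,0,60],
    [0,0,-0.015,0,0,0,60]
  ]
}}

```text
t: 40.6
ee_pos: [527.0, -192.3, 116.4]
orientation: [-3.12, -0.368, -0.0]
ft_force: [-0.2, 0.1, 0.5]
width: 59.1
grasp_force: 0.0
```

Request:
{"fn": "servo_tool", "kwargs": {
  "rows": [
    [0,0,0,0,0,-0.1,60],
    [0,0,0,0,0,-0.35,60],
    [0,0,0,0,0,-0.6,60],
    [0,0,0,-0.2,-0.2,-0.7,60],
    [0,0,0,-0.3,-0.5,-0.7,60],
    [0,0,0,-0.4,-0.8,-0.7,60],
    [0,0,0,-0.4,-1,-0.7,60],
    [0,0,0,-0.4,-1,-0.7,60]
  ]
}}

```text
t: 41.6
ee_pos: [401.7, -14.6, 256.6]
orientation: [-3.119, -0.374, -0.001]
ft_force: [0.3, -1.6, 0.2]
width: 59.9
grasp_force: 0.0
```

```bash
python3 ptr.py k6;  python3 - <<'E'
from h import *
grab('top','k6top')
w=np.clip(240-load('k6top')[0].astype(int)[218:229,373:381].max(2),0,255);c=np.arange(8);print(w.sum(1).astype(int),((w*c).sum(1)/np.maximum(w.sum(1),1)).round(2))
E
```

```text
[ 478.86 -192.78   72.  ] 239
[ 486.35 -192.82   72.  ] 230
[ 494.14 -192.19   72.  ] 247
[-0.41686178 -0.27022685  0.05750488] [-0.00954763  0.17133616 -0.06333599] [402.5722797  -15.70849081 256.70636963]
[236 212 209 237 273 288 254 167 123  68   3] [4.72 4.75 4.78 4.9  5.08 5.32 5.32 5.34 5.36 5.37 5.  ]
```

```bash
python3 -c "
from workcell import ctrl
print(ctrl.close_job())"
```

```text
the job is handed in; nothing more can be done
None
```

I fitted the key fully home on the spindle, let go, took hold of it again and turned the pointer to within about 0.01 rad of the red zero mark, by my camera measurements. I overshot zero by roughly 0.03 rad and turned it back with the key. I left the key on the spindle with the arm clear, and handed in at about 42 s; no verdict came back.

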